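Find the unbolted cover of a connection box and push it open

TASK

The blue connection box has four identical tilting covers; three are bolted from inside and one has been left free so that the control unit can be plugged in. Press gently on the ribbed far end of the covers, one after another, until you find the one that rocks, then push that cover up and over to its stop, so that it stands open just past upright. Press and push only, without gripping a cover; do not force the bolted ones, and leave the tools and other things on the desk where they are.

Things in the scene. Friction and masses are not known exactly. Their poses are not given: they have to be found in the camera images.
- box: Blue cast connection box, heavy, does not shift, 214 (x) by 136 (y) mm, 65 mm high with its rubber feet. Origin: centre of its underside; x runs from its front (two round connectors) to its far side, y to the left, z up. Its top has four bays, 2 x 2, each a pocket 88 by 52 mm shut flush with the rim by a bare-metal tilting cover. The covers look the same; three are bolted inside, one (another each time) is free.
- cover_1 (a joint): tilt of cover 1 (near row, left), 86 x 50 x 4 mm, on pins along the box's y at box x -44, y 32, z 63 mm: 50 mm behind its front edge, 36 mm before its ribbed far edge. 0 shut; grows as the far edge is pressed down and the front edge rises; 1.57 upright; stop at 1.75, leaning back, front edge 47 mm above the rim. Bolted it stays below 0.1; free it gives at 1 to 4 N and stays where left.
- cover_2 (a joint): tilt of cover 2 (near row, right), 86 x 50 x 4 mm, on pins along the box's y at box x -44, y -32, z 63 mm: 50 mm behind its front edge, 36 mm before its ribbed far edge. 0 shut; grows as the far edge is pressed down and the front edge rises; 1.57 upright; stop at 1.75, leaning back, front edge 47 mm above the rim. Bolted it stays below 0.1; free it gives at 1 to 4 N and stays where left.
- cover_3 (a joint): tilt of cover 3 (far row, left), 86 x 50 x 4 mm, on pins along the box's y at box x 58, y 32, z 63 mm: 50 mm behind its front edge, 36 mm before its ribbed far edge. 0 shut; grows as the far edge is pressed down and the front edge rises; 1.57 upright; stop at 1.75, leaning back, front edge 47 mm above the rim. Bolted it stays below 0.1; free it gives at 1 to 4 N and stays where left.
- cover_4 (a joint): tilt of cover 4 (far row, right), 86 x 50 x 4 mm, on pins along the box's y at box x 58, y -32, z 63 mm: 50 mm behind its front edge, 36 mm before its ribbed far edge. 0 shut; grows as the far edge is pressed down and the front edge rises; 1.57 upright; stop at 1.75, leaning back, front edge 47 mm above the rim. Bolted it stays below 0.1; free it gives at 1 to 4 N and stays where left.
- cover_1_lip (a point): middle of the front edge of cover 1, underside of its black liner (lower 2 mm): the side to push once the cover is tilted; x along the cover to its far edge
- cover_2_lip (a point): middle of the front edge of cover 2, underside of its black liner (lower 2 mm): the side to push once the cover is tilted; x along the cover to its far edge
- cover_3_lip (a point): middle of the front edge of cover 3, underside of its black liner (lower 2 mm): the side to push once the cover is tilted; x along the cover to its far edge
- cover_4_lip (a point): middle of the front edge of cover 4, underside of its black liner (lower 2 mm): the side to push once the cover is tilted; x along the cover to its far edge
- iron_stand: obstacle: soldering-iron stand, fixed, left of the box. Axes as the world's, origin on the desk; from it, in mm: tray 13 high within x -116 to 22, y -48 to 73; the blue iron in its coil rises away from the robot and toward the box's side, over x 9 to 112, y -8 to -70, at heights 100 to 200
- cover_1_press (a point): where to press cover 1: middle of its six black cross ribs, on its bare-metal face (upper 2 mm), 21 mm behind the pins; moves with the cover; axes as the box's while shut. If it gives, fingertips may follow it down to 24 mm below the box's rim; that tilts it by 0.8 rad or more, front edge 35 mm or more above the rim
- cover_2_press (a point): where to press cover 2: middle of its six black cross ribs, on its bare-metal face (upper 2 mm), 21 mm behind the pins; moves with the cover; axes as the box's while shut. If it gives, fingertips may follow it down to 24 mm below the box's rim; that tilts it by 0.8 rad or more, front edge 35 mm or more above the rim
- cover_3_press (a point): where to press cover 3: middle of its six black cross ribs, on its bare-metal face (upper 2 mm), 21 mm behind the pins; moves with the cover; axes as the box's while shut. If it gives, fingertips may follow it down to 24 mm below the box's rim; that tilts it by 0.8 rad or more, front edge 35 mm or more above the rim
- cover_4_press (a point): where to press cover 4: middle of its six black cross ribs, on its bare-metal face (upper 2 mm), 21 mm behind the pins; moves with the cover; axes as the box's while shut. If it gives, fingertips may follow it down to 24 mm below the box's rim; that tilts it by 0.8 rad or more, front edge 35 mm or more above the rim
- multimeter: bystander: red multimeter lying flat, 140 x 70 x 39 mm, left of the lamp; origin at the centre of its underside
- solder_spool: bystander: blue spool of solder wire lying flat, 55 mm across, 28 mm high, left of the lamp; origin on its underside, at one side
- tape_roll: bystander: roll of amber tape lying flat, 92 mm across, 12 mm high, at the left front; origin at the centre of its underside
- marker_b: bystander: blue and white marker pen lying down, 135 mm long, 17 mm thick, before the laptop; origin at the centre of its underside
- side_cutters: bystander: side cutters with red handles, 131 x 52 mm, 14 mm high, before the lamp; origin at the centre of its underside
- screw_tin: bystander: low round open tin of screws, 58 mm across, 22 mm high, between the lamp and the iron stand; origin at the centre of its underside
- flux_pot: bystander: brown pot with black screw cap, 47 mm across, 41 mm high, behind the box; origin at the centre of its underside

How it is judged:
By the outcome, as a careful person would: the job done as asked, in the order asked, and still so for the second after the job is handed in, with the robot touching nothing.
It also fails if it takes over 48 s, if anything falls off the work surface, if the arm or the gripper's body presses on something with over 40 N, if the wrist force passes 120 N, or if a joint passes its speed limit or range.

ROBOT

A 6-joint arm with a two-finger parallel gripper is mounted at the origin on a cart in front of the work surface, level with it; the furniture and walls round the work are solid. World frame = base frame: x ahead of the robot, y to its left, z up, the work surface at z = 0. Lengths are in m, angles in rad, forces in N, time in s.
With the tool pointing down it reaches from about 0.3 to 0.875 m from the base axis. Payload 6.4 kg.
Tool frame: the origin (TCP) lies midway between the tips of the shut fingers; the grasp point (between the pads) lies 19 mm behind it; z points along the fingers, y is the line along which they close (so a half turn about z gives the same grasp; the last joint's range is limited). The gripper opens to 85 mm and grips with 20 to 120 N. Pads are 22 mm wide; open, the fingers measure 114 mm over their backs; the gripper's body (76 mm by 85 mm) begins 54 mm behind the grasp point. The pads swing forward as they close: fully open they stand 13 mm farther back than shut.
Start: joints at [-1.405, 0.181, 1.607, -0, 1.354, -0.206], TCP at [0.209, -0.536, 0.231] pointing down, gripper open.
Joint ranges: [-2.99, 2.99], [-0.89, 2.07], [0.3, 2.58], [-1.14, 4.28], [0, 2.63], [-3.12, 3.12]. Speed limits (rad/s): [2.57, 2.57, 3.01, 3.14, 3.14, 3.14].

INTERFACE

Orientations are given as a unit quaternion [w, x, y, z].
In Python, from bench import sensors, vision, ctrl gives the robot as it stands.
- The arm moves only by the tool carry_out, never from a script. Its argument "deltas" is text: rows parted by semicolons, each of 7 numbers parted by spaces: the shift along the tool's x, y, z in mm, then the turn, a rotation vector about the tool's x, y, z in rad, then the closure, from 0 (fully open) to 1 (shut). In form: tx ty tz ax ay az claw; .... A call has 1 to 12 rows; each row is the pose to reach, as a shift and turn from the pose commanded when the call began, along the tool's axes at that moment; what a row does not reach only later rows make up. A row lasts 1/8 s, in which the tool goes at most 62.5 mm and 10.7 degrees, less where a joint would pass 70% of its speed; a pose out of reach is approached as far as the arm can. A call with a gripper value outside its range is refused whole. The fingers move at their own pace and stop on an object; the grip force is fixed at half the most. Time passes only in rows, so rows that repeat a pose let the fingers close. It gives the time, the measured TCP pose, the force, the opening and the grip force at its end, in the units of the state.
- sensors.get_obs(): the state, without advancing time (a new reading comes with each control period).
- vision.camera(name): name is "scene" or "top"; returns the picture (420x560x3 uint8, blue, green, red); there is no depth.
- vision.camera_model(name): a dict with "K" (3x3 intrinsics, pixels), "k1" (the pictures are not rectified: a ray, as slopes to the right and down, at radius r is drawn at 1 + k1 r^2 times it, then the intrinsics apply), "extrinsics" (4x4, takes a point from world to camera coordinates). Camera axes: x right, y down, z forward; pixel columns grow to the right and rows downward; lengths in m; the calibration is good to about 2 mm. A picture is of the moment at which its call begins. camera_model takes no time and is no camera call.
- ctrl.hand_in(): hands the job in; it is judged then, once.
The state is a dict: "time_s": time; "q": joint angles; "dq": joint speeds; "joint_efforts": joint torques, N m; "eef_pos": TCP position; "eef_rot": TCP orientation; "wrist_force": force on the tool from outside, world axes, zero at the start; "torque": the same for the moment, N m; "opening": opening from 0.0 (shut) to 1.0 (fully open); "grasp_force": force on a finger pad.
Only numpy, scipy, OpenCV 4.12 (cv2) and the standard library are available. Lean on these libraries where they do the work, as an engineer would, in place of code of your own. Each camera call takes 0.05 s, during which the arm holds its last target. There are 200 camera calls.

## Working session

There is one attempt and no reset: what is moved stays moved. The work goes in short steps, Python scripts to look and compute and a tool call to move; the robot and the scene stay as the last step left them, time stands still between calls to the robot, and variables do not carry over. Pictures are saved under pics/ and viewed, at most 10 in all, crops included, and the job is handed in when it is done.

Besides the shell and the picture viewer there is one more tool, called after "Call:" as name(argument=value, ...), one argument or row to a line, values as JSON. carry_out: Moves the arm, as the interface text tells. Its arguments: {"type":"object","properties":{"deltas":{"type":"string"}},"required":["deltas"]}

```bash
mkdir -p pics; python3 - <<'E'
from bench import sensors, vision
import cv2
for n in("scene","top"):
    cv2.imwrite(f"pics/{n}0.png",vision.camera(n)); m=vision.camera_model(n); print(n,m)
o=sensors.get_obs(); print(o["time_s"],o["eef_pos"],o["eef_rot"],o["wrist_force"])
E
```

```text
scene {'K': array([[509.26020053,   0.        , 273.16234154],
       [  0.        , 509.26020053, 211.54905007],
       [  0.        ,   0.        ,   1.        ]]), 'k1': 0.06303551678394254, 'extrinsics': array([[-0.68731313, -0.72621248,  0.01469997,  0.35157965],
       [-0.51658137,  0.47448343, -0.71274761,  0.30484469],
       [ 0.51063132, -0.49747453, -0.70126653,  1.25197499],
       [ 0.        ,  0.        ,  0.        ,  1.        ]])}
top {'K': array([[532.08554227,   0.        , 275.79446157],
       [  0.        , 532.08554227, 206.18933384],
       [  0.        ,   0.        ,   1.        ]]), 'k1': 0.05648357872099586, 'extrinsics': array([[ 0.01004505, -0.99980535, -0.01698091,  0.04363462],
       [-0.98909789, -0.00743958, -0.14707148,  0.53421001],
       [ 0.14691652,  0.01827312, -0.9889801 ,  1.8379189 ],
       [ 0.        ,  0.        ,  0.        ,  1.        ]])}
0.1 [ 0.20882151 -0.53520198  0.23044487] [-8.26807195e-04  9.82774650e-01  1.84806124e-01  3.23416402e-05] [-0.3718443   0.72083836  0.79176332]
```

View pics/scene0.png

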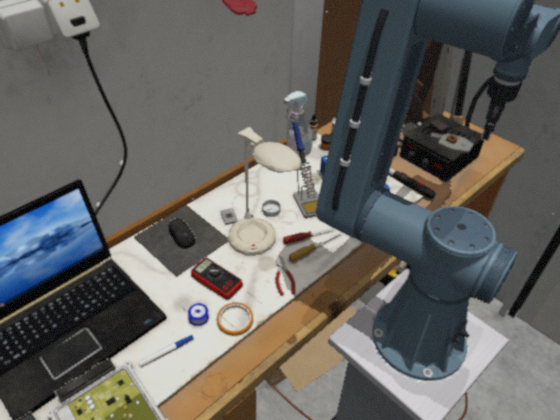

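View pics/top0.png

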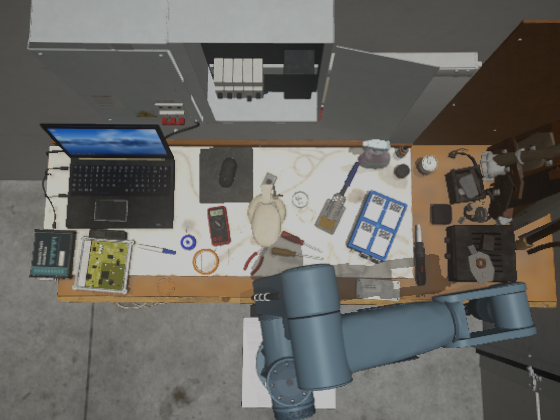

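The scene view has the box hidden behind the arm. The top view shows the blue box at about px (377,227), with the iron stand to its left at (330,215). I'll enlarge the box.

```bash
python3 - <<'E'
import cv2
i=cv2.imread("pics/top0.png")[170:280,310:430]
cv2.imwrite("pics/crop0.png",cv2.resize(i,None,fx=5,fy=5,interpolation=cv2.INTER_CUBIC))
E
```

```text
(no output)
```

View pics/crop0.png

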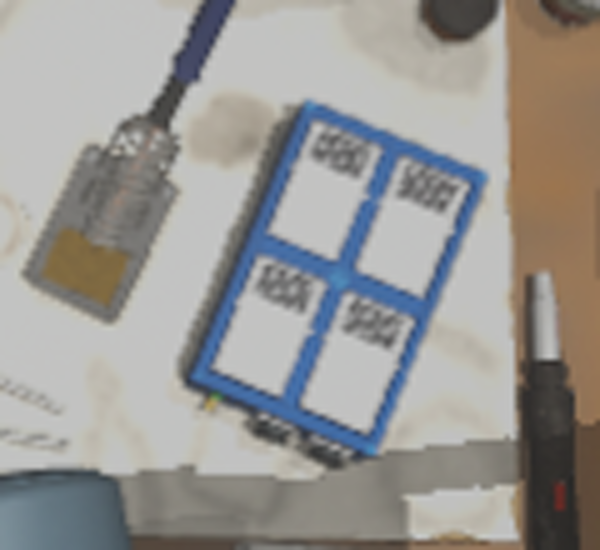

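The crop shows the four covers with ribs at their far (upper) ends. The rim corners are at crop px far-left (308,103), far-right (486,176), near-right (373,453) and near-left (194,379). I'll fit the box pose at z = 65 mm.

```bash
cat > h.py <<'E'
import numpy as np, cv2
from bench import sensors, vision
from scipy.spatial.transform import Rotation as R
def proj(n,P):
    m=vision.camera_model(n);E=m["extrinsics"];c=np.atleast_2d(P)@E[:3,:3].T+E[:3,3]
    s=c[:,:2]/c[:,2:];s=s*(1+m["k1"]*(s**2).sum(1,keepdims=True));K=m["K"]
    return s*[K[0,0],K[1,1]]+K[:2,2]
def ray(n,uv,z):
    from scipy.optimize import least_squares
    return np.array([least_squares(lambda p:(proj(n,[[p[0],p[1],z]])[0]-w),[.5,0]).x for w in uv])
E
python3 - <<'E'
from h import *
c=np.array([[308,103],[486,176],[373,453],[194,379]])
uv=(c+.5)/5-.5+[310,170]
P=ray("top",uv,.065);print(P.round(4))
L=np.linalg.norm(P-np.roll(P,-1,0),axis=1);print("sides",L)
cen=P.mean(0);d=(P[0]+P[1]-P[2]-P[3]);yaw=np.arctan2(d[1],d[0]);l=P[0]+P[3]-P[1]-P[2];print(cen,yaw,np.arctan2(-l[0],l[1]))
for y in (yaw,):
  for n,(a,b) in {1:(-.044,.032),2:(-.044,-.032),3:(.058,.032),4:(.058,-.032)}.items():
    for nm,dx in(("press",.021),("pin",0),("lip",-.05)):
        print(n,nm,(cen+[np.cos(y)*(a+dx)-np.sin(y)*b,np.sin(y)*(a+dx)+np.cos(y)*b]).round(4))
o=sensors.get_obs();print(R.from_quat(o["eef_rot"],scalar_first=True).as_matrix().round(3))
E
```

```text
[[ 0.5888 -0.2836]
 [ 0.5383 -0.4049]
 [ 0.3468 -0.3235]
 [ 0.3959 -0.2026]]
sides [0.13142784 0.20816028 0.13047858 0.20917661]
[ 0.46746408 -0.30367179] -0.3996536528553285 -0.3903557477676523
1 press [ 0.4587 -0.2652]
1 pin [ 0.4394 -0.2571]
1 lip [ 0.3933 -0.2376]
2 press [ 0.4338 -0.3242]
2 pin [ 0.4145 -0.316 ]
2 lip [ 0.3684 -0.2966]
3 press [ 0.5527 -0.3049]
3 pin [ 0.5333 -0.2968]
3 lip [ 0.4873 -0.2773]
4 press [ 0.5278 -0.3639]
4 pin [ 0.5084 -0.3557]
4 lip [ 0.4624 -0.3363]
[[ 0.932  0.363 -0.   ]
 [ 0.363 -0.932  0.002]
 [ 0.    -0.002 -1.   ]]
```

```bash
python3 - <<'E'
from h import *
c=np.array([[25,270],[178,180],[90,145],[110,320]]);uv=(c+.5)/5-.5+[310,170]
P=ray("top",uv,.013);print(P.round(3))
mx,mn=P.max(0),P.min(0);O=((mx-[.022,.073])+(mn-[-.116,-.048]))/2;print("size",mx-mn,"origin",O,"iron x",O[0]+.009,O[0]+.112,"y",O[1]-.008,O[1]-.07)
o=sensors.get_obs();Rm=R.from_quat(o["eef_rot"],scalar_first=True).as_matrix()
y=-.397;t=R.from_matrix(np.array([[np.cos(y),np.sin(y),0],[np.sin(y),-np.cos(y),0],[0,0,-1.]]).T)
t=R.from_matrix(np.column_stack([[np.cos(y),np.sin(y),0],[np.sin(y),-np.cos(y),0],[0,0,-1.]]))
print("rotvec",(R.from_matrix(Rm).inv()*t).as_rotvec(),"shift mm",1000*Rm.T@(np.array([.434,-.324,.095])-o["eef_pos"]))
E
```

```text
[[ 0.476 -0.09 ]
 [ 0.542 -0.199]
 [ 0.567 -0.136]
 [ 0.441 -0.15 ]]
size [0.12557803 0.10905902] origin [ 0.55087003 -0.15688617] iron x 0.5598700320059994 0.6628700320059994 y -0.1648861724809862 -0.2268861724809862
rotvec [-1.67483636e-03  2.69259452e-04  7.68749120e-01] shift mm [ 286.46547423 -114.76160746  135.73593641]
```

Call:
carry_out(
  deltas="60 -24 0 0 0 0.15 1; 115 -46 20 0 0 0.32 1; 172 -69 45 0 0 0.48 1; 229 -92 80 0 0 0.64 1; 286 -115 115 0 0 0.768 1; 286 -115 136 0 0 0.768 1; 286 -115 136 0 0 0.768 1; 286 -115 136 0 0 0.768 1",
)

```text
time_s: 1.1
eef_pos: [0.4335, -0.3256, 0.0961]
eef_rot: [0.0, 0.98, -0.197, 0.0]
wrist_force: [0.1, -0.4, 0.3]
opening: -0.005
grasp_force: 0.0
```

```bash
python3 - <<'E'
from h import *
i=vision.camera("top")[170:280,310:430]
cv2.imwrite("pics/c1.png",cv2.resize(i,None,fx=5,fy=5,interpolation=cv2.INTER_CUBIC))
i=vision.camera("scene");cv2.imwrite("pics/s1.png",cv2.resize(i[90:230,260:440],None,fx=4,fy=4,interpolation=cv2.INTER_CUBIC))
o=sensors.get_obs();print(o["time_s"],o["eef_pos"],o["wrist_force"],o["opening"])
E
```

```text
1.2 [ 0.43366859 -0.32645024  0.09687301] [ 0.39311812 -0.06817873  0.33401879] 0.00209472550628973
```

View pics/s1.png

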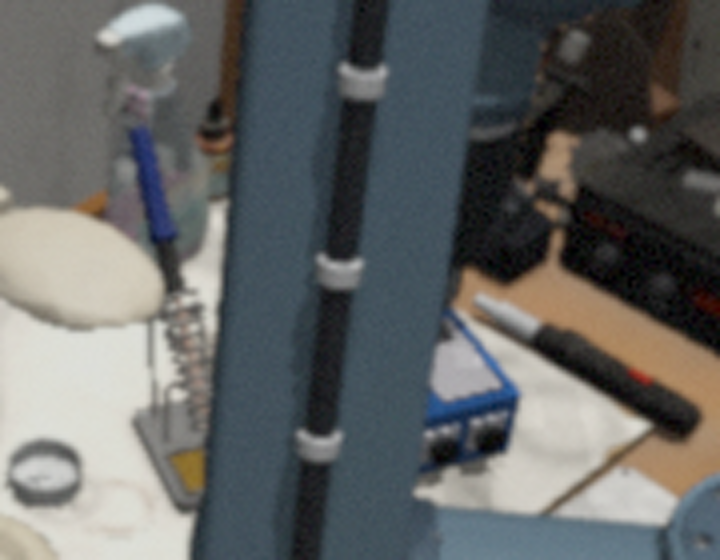

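Call:
carry_out(
  deltas="0 0 15 0 0 0 1; 0 0 27 0 0 0 1; 0 0 30 0 0 0 1; 0 0 30 0 0 0 1",
)

```text
time_s: 1.7
eef_pos: [0.4332, -0.3246, 0.0649]
eef_rot: [-0.0, 0.98, -0.197, -0.001]
wrist_force: [-0.6, 0.5, 1.2]
opening: -0.003
grasp_force: 0.7
```

The scene camera sees only the near-right corner of the box (crop px 470,370); the upper arm hides the rest. I'll press cover 2 in small steps.

Call:
carry_out(
  deltas="0 0 1 0 0 0 1; 0 0 2 0 0 0 1; 0 0 2 0 0 0 1",
)

```text
time_s: 2.08
eef_pos: [0.4332, -0.3247, 0.0648]
eef_rot: [-0.0, 0.98, -0.197, -0.001]
wrist_force: [-6.0, 4.4, 16.5]
opening: 0.003
grasp_force: 8.8
```

Cover 2 holds at 16 N without moving, so it's bolted. Cover 4 is next, 102 mm further along the box's x.

Call:
carry_out(
  deltas="0 0 -18 0 0 0 1; 50 0 -20 0 0 0 1; 102 0 -20 0 0 0 1; 102 0 -15 0 0 0 1; 102 0 -6 0 0 0 1; 102 0 -3 0 0 0 1; 102 0 -2 0 0 0 1; 102 0 -1 0 0 0 1; 102 0 -1 0 0 0 1",
)

```text
time_s: 3.2
eef_pos: [0.5275, -0.3641, 0.0649]
eef_rot: [0.0, 0.98, -0.197, -0.0]
wrist_force: [-2.6, 1.5, 4.1]
opening: -0.0
grasp_force: 2.1
```

Call:
carry_out(
  deltas="0 0 1 0 0 0 1; 0 0 1 0 0 0 1",
)

```text
time_s: 3.45
eef_pos: [0.5275, -0.3641, 0.0649]
eef_rot: [0.0, 0.98, -0.197, -0.0]
wrist_force: [-4.8, 3.1, 11.5]
opening: 0.001
grasp_force: 5.5
```

Cover 4 is bolted too. Next is cover 1 (tool x -102, y -64).

Call:
carry_out(
  deltas="0 0 -20 0 0 0 1; -50 -32 -22 0 0 0 1; -102 -64 -22 0 0 0 1; -102 -64 -22 0 0 0 1; -102 -64 -13 0 0 0 1; -102 -64 -5 0 0 0 1; -102 -64 -2 0 0 0 1; -102 -64 -1 0 0 0 1; -102 -64 0 0 0 0 1; -102 -64 0 0 0 0 1",
)

```text
time_s: 4.7
eef_pos: [0.4587, -0.2661, 0.0636]
eef_rot: [0.0, 0.98, -0.197, 0.0]
wrist_force: [0.8, -0.6, 2.0]
opening: -0.001
grasp_force: 0.9
```

Call:
carry_out(
  deltas="0 0 2 0 0 0 1; 0 0 4 0 0 0 1; 0 0 4 0 0 0 1",
)

```text
time_s: 5.08
eef_pos: [0.4582, -0.2656, 0.0591]
eef_rot: [-0.0, 0.98, -0.197, -0.0]
wrist_force: [-0.1, -2.0, 1.5]
opening: 0.003
grasp_force: 0.8
```

Cover 1 gives: it has gone down about 6 mm at 1.5 N. I'll follow it to just above 24 mm below the rim.

Call:
carry_out(
  deltas="0 0 3 0 0 0 1; 0 0 6 0 0 0 1; 0 0 9 0 0 0 1; 0 0 12 0 0 0 1; 0 0 15 0 0 0 1; 0 0 17 0 0 0 1; 0 0 17 0 0 0 1",
)

```text
time_s: 5.95
eef_pos: [0.458, -0.2654, 0.0419]
eef_rot: [-0.0, 0.98, -0.197, -0.0]
wrist_force: [1.2, -0.3, 0.8]
opening: -0.0
grasp_force: 0.3
```

The cover should now be tilted about 0.8 rad or more. I'll lift, pass over the front edge and come down in front of it.

Call:
carry_out(
  deltas="0 0 -45 0 0 0 1; 0 0 -95 0 0 0 1; 0 0 -95 0 0 0 1; -45 0 -95 0 0 0 1; -87 0 -95 0 0 0 1; -87 0 -95 0 0 0 1; -87 0 -70 0 0 0 1; -87 0 -47 0 0 0 1; -87 0 -47 0 0 0 1",
)

```text
time_s: 7.08
eef_pos: [0.3771, -0.2309, 0.0874]
eef_rot: [-0.001, 0.98, -0.197, -0.002]
wrist_force: [-1.1, 0.2, -0.2]
opening: 0.004
grasp_force: 0.0
```

```bash
python3 - <<'E'
from h import *
i=vision.camera("top")[170:280,310:430]
cv2.imwrite("pics/c2.png",cv2.resize(i,None,fx=5,fy=5,interpolation=cv2.INTER_CUBIC))
o=sensors.get_obs();print(o["time_s"],o["eef_pos"],o["wrist_force"])
E
```

```text
7.125 [ 0.37779489 -0.23164478  0.0885534 ] [0.48649172 0.18521209 1.02779953]
```

View pics/c2.png

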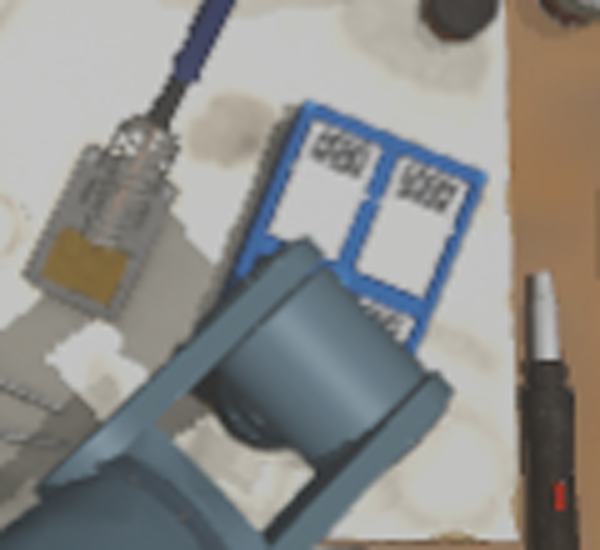

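The wrist hides cover 1 (around crop px 250,330), so I'll push forward by feel.

Call:
carry_out(
  deltas="8 0 0 0 0 0 1; 16 0 0 0 0 0 1; 22 0 0 0 0 0 1; 28 0 0 0 0 0 1; 34 0 0 0 0 0 1; 40 0 0 0 0 0 1; 46 0 0 0 0 0 1; 50 0 0 0 0 0 1; 50 0 0 0 0 0 1",
)

```text
time_s: 8.25
eef_pos: [0.4244, -0.2515, 0.0893]
eef_rot: [0.0, 0.98, -0.197, 0.0]
wrist_force: [1.0, -0.0, 0.5]
opening: 0.001
grasp_force: 0.0
```

Call:
carry_out(
  deltas="3 0 0 0 0 0 1; 5 0 0 0 0 0 1; 7 0 0 0 0 0 1; 8 0 0 0 0 0 1; 8 0 0 0 0 0 1",
)

```text
time_s: 8.88
eef_pos: [0.4316, -0.2545, 0.0893]
eef_rot: [0.0, 0.98, -0.197, 0.0]
wrist_force: [-0.2, -0.0, -1.0]
opening: 0.002
grasp_force: 0.1
```

Call:
carry_out(
  deltas="1 0 0 0 0 0 1; 2 0 0 0 0 0 1; 3 0 0 0 0 0 1; 3 0 0 0 0 0 1",
)

```text
time_s: 9.38
eef_pos: [0.4337, -0.2553, 0.0891]
eef_rot: [-0.0, 0.98, -0.197, -0.001]
wrist_force: [-3.9, 1.3, 1.6]
opening: -0.003
grasp_force: 2.5
```

Call:
carry_out(
  deltas="1 0 0 0 0 0 1; 2 0 0 0 0 0 1; 2 0 0 0 0 0 1",
)

```text
time_s: 9.75
eef_pos: [0.434, -0.2554, 0.0889]
eef_rot: [-0.001, 0.98, -0.197, -0.003]
wrist_force: [-11.8, 3.3, 6.4]
opening: -0.003
grasp_force: 6.6
```

It's hard against the stop: 12 N with no motion. I'll back off, lift and move clear to look.

Call:
carry_out(
  deltas="-4 0 0 0 0 0 1; -25 0 0 0 0 0 1; -50 0 -20 0 0 0 1; -50 0 -80 0 0 0 1; -50 0 -130 0 0 0 1; -65 60 -130 0 0 0 1; -80 120 -130 0 0 0 1; -95 180 -130 0 0 0 1; -100 230 -130 0 0 0 1; -100 230 -130 0 0 0 1",
)

```text
time_s: 11.0
eef_pos: [0.2536, -0.4333, 0.2197]
eef_rot: [0.001, 0.98, -0.199, 0.001]
wrist_force: [0.6, -0.2, -0.2]
opening: 0.004
grasp_force: 0.0
```

```bash
python3 - <<'E'
from h import *
f=vision.camera("top");cv2.imwrite("pics/t3.png",f)
cv2.imwrite("pics/c3.png",cv2.resize(f[170:280,310:430],None,fx=5,fy=5,interpolation=cv2.INTER_CUBIC))
a=cv2.imread("pics/top0.png");d=cv2.absdiff(a,f).max(2);print((d[150:290,40:300]>60).sum())
c=np.array([.4675,-.3037]);y=-.397;r=np.array([[np.cos(y),-np.sin(y)],[np.sin(y),np.cos(y)]])
for t in(1.2,1.57,1.75):
  P=[[*(c+r@np.array([-.044-.05*np.cos(t),b])),.063+.05*np.sin(t)] for b in(.057,.007)];print(t,((proj("top",P)-[310,170]+.5)*5-.5).round())
o=sensors.get_obs();print(o["time_s"],o["eef_pos"],o["wrist_force"])
E
```

```text
1324
1.2 [[238. 320.]
 [307. 350.]]
1.57 [[249. 295.]
 [318. 325.]]
1.75 [[254. 283.]
 [323. 312.]]
11.05 [ 0.25447239 -0.43135935  0.21934254] [-0.72183866  0.67756633  0.11203305]
```

View pics/c3.png

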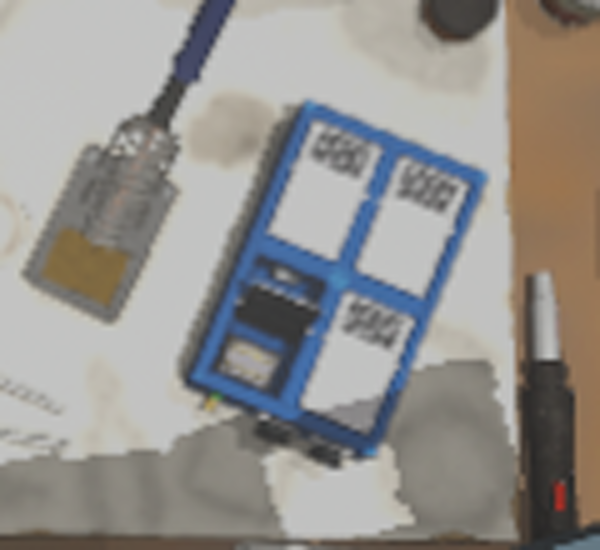

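Cover 1 stands open, with its upper edge at crop px (252,283)–(320,311). That matches the 1.75 rad prediction, and the other covers are still shut.

```bash
python3 -c "
from bench import ctrl
print(ctrl.hand_in())"
```

```text
the job is handed in; nothing more can be done
None
```

Cover 1 (near row, left) was the free one; it now stands open at its stop at about 1.75 rad. Covers 2 and 4 held under a light press and cover 3 was not pressed. The job was handed in at about 11 s, with no verdict shown.

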